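Lay out the ring-soldering station

TASK

Set up the jeweller's soldering station: lay the white soldering brick flat on the middle of the green round stand, then lay the silver ring flat on the middle of the brick. Stand the red-capped jar upright on the dark grey board midway between the green stand and the steel block, and stand the copper cup upright on the bench straight behind the green stand (square to the board, on the side away from the robot), leaving about 2 cm between the cup and the board's far edge. Leave the blue-capped jar where it is, and let go of everything.

Things in the scene. Friction and masses are not known exactly. Their poses are not given: they have to be found in the camera images.
- board: Dark grey heatproof board fixed on the bench, 150 mm (its x, away from the robot) by 490 mm (its y, to the robot's left), 8 mm thick, turned up to 0.18 rad. Origin: centre of its underside, on the bench; the far edge lies 75 mm along +x. Green stand and steel block are fixed on it, centred 175 mm either side of its origin along y; which is on which side varies.
- stand: Green round soldering stand, 120 mm across (a dark 126 mm band round its foot), 22 mm high, fixed on the dark grey board. Origin: centre of its underside, on the board's top; axes parallel to the board's. Its flat top is 22 mm above the origin (30 mm above the bench).
- block: Steel bench block, 80 x 80 mm, 24 mm high, fixed on the dark grey board. Origin: centre of its underside, on the board's top; axes parallel to the board's.
- brick: Loose white soldering brick, 70 (x) x 46 (y) x 25 (z) mm, 80 g, lying flat on the bench. Origin: centre of its underside.
- bezel: Loose silver ring, outer diameter 40 mm, hole 28 mm, 14 mm high, 70 g, lying flat on the bench. Origin: centre of its underside, z along its axis.
- flux_jar: Loose closed amber jar with a red cap, 41 mm across, 55 mm high, about 90 g, standing on the bench. Origin: centre of its underside, z up.
- cup: Loose open copper cup with straight sides, 52 mm outside diameter, 55 mm high, wall 3 mm, about 120 g, standing on the bench. Origin: centre of its underside, z up.
- other_jar: Loose closed amber jar with a blue cap, same size as the red-capped one (41 mm across, 55 mm high); not to be disturbed. Origin: centre of its underside, z up.

How it is judged:
By the outcome, as a careful person would: the job done as asked, in the order asked, and still so for the second after the job is handed in, with the robot touching nothing.
It also fails if it takes over 96 s, if anything falls off the work surface, if the arm or the gripper's body presses on something with over 40 N, if the wrist force passes 120 N, or if a joint passes its speed limit or range.

ROBOT

A 6-joint arm with a two-finger parallel gripper is mounted at the origin on the work surface. World frame = base frame: x ahead of the robot, y to its left, z up, the work surface at z = 0. Lengths are in mm, angles in rad, forces in N, time in s.
With the tool pointing down it reaches from about 350 to 975 mm from the base axis. Payload 7.1 kg.
Tool frame: the origin (TCP) lies on the front face of the gripper's body, between the roots of the fingers; the fingertips stand 80 mm ahead of it and the grasp point (between the pads) lies 61 mm ahead of it (env.tips_ahead is the distance from the TCP to the fingertips, in mm); z points along the fingers, y is the line along which they close (so a half turn about z gives the same grasp; the last joint's range is limited). The gripper opens to 88 mm and grips with 3 to 60 N. Pads are 20 mm wide; open, the fingers measure 115 mm over their backs; the gripper's body (75 mm by 178 mm) begins 61 mm behind the grasp point.
Start: joints at [-1.218, 0.423, 1.63, -0, 1.089, -0.019], TCP at [227.075, -582.274, 302.675] pointing down, gripper open.
Joint ranges: [-3, 3], [-0.9, 2.11], [0.09, 2.58], [-1.31, 4.45], [0.11, 2.69], [-2.54, 2.54]. Speed limits (rad/s): [2.39, 2.39, 3.01, 3.14, 3.14, 3.14].

INTERFACE

Orientations are given as a unit quaternion [x, y, z, w].
In Python, from station import env, set_gripper, viewer, workorder gives the robot as it stands. Calls block until the motion is done:
- env.reach(position, orientation): joint-space move of the TCP to a pose.
- env.move_l(position, rot=None, rate=150, f_stop=None): straight line of the TCP; rot=None keeps the orientation; rate is the mean speed in mm/s. With f_stop (N) it stops when the force on the tool has changed by that much, and returns True; else False.
- env.move_joints(angles): joint-space move.
- set_gripper(opening): finger opening in mm; the grip force is fixed at half the most; returns when the fingers have stopped.
- env.hold(seconds).
- env.ik(position, orientation): joint angles nearest the present ones, or None.
- env.read_state(): the state.
- viewer.camera(name): name is "scene" or "top" or "wrist"; returns the picture (480x640x3 uint8, blue, green, red); there is no depth.
- viewer.camera_params(name): a dict with "fx", "fy", "cx", "cy" (pixels), "pose" (4x4, takes a point from camera to world coordinates); the wrist camera has in their place "tool_from_camera" (4x4, takes a point from camera to tool coordinates, whose origin is the TCP and whose axes are the flange's). Camera axes: x right, y up, looking along -z (the intrinsics and any distortion apply to the point x, -y, -z); pixel columns grow to the right and rows downward; lengths in mm; the calibration is good to about 2 mm. A picture is of the moment at which its call begins: read the wrist's pose just before it. camera_params takes no time and is no camera call.
A pose or a line that the arm cannot do raises env.IKError and nothing moves.
- workorder.sign_off(): hands the job in; it is judged then, once.
The state is a dict: "time_s": time; "qpos": joint angles; "dq": joint speeds; "tau": joint torques, N m; "tool_pos": TCP position; "orientation": TCP orientation; "force": force on the tool from outside, world axes, zero at the start; "wrist_torque": the same for the moment, N m; "width": finger opening in mm; "grip_force": force on a finger pad.
Only numpy, scipy, OpenCV 4.12 (cv2) and the standard library are available. Lean on these libraries where they do the work, as an engineer would, in place of code of your own. Each camera call takes 0.05 s, during which the arm holds its last target. There are 200 camera calls.

## Working session

There is one attempt and no reset: what is moved stays moved. The work goes in short steps, each a Python script; the robot and the scene stay as the last script left them, time stands still between calls to the robot, and variables do not carry over. Pictures are saved under pics/ and viewed, at most 14 in all, crops included, and the job is handed in when it is done.

```bash
mkdir -p pics; ls
python3 - <<'E'
from station import env, set_gripper, viewer, workorder
import cv2
for n in ["top","scene"]:
    cv2.imwrite(f"pics/{n}0.png",viewer.camera(n)); print(n,viewer.camera_params(n))
print(viewer.camera_params("wrist"))
s=env.read_state(); print(s)
E
```

```text
pics
top {'fx': 540.546186561182, 'fy': 540.546186561182, 'cx': 314.4603289906892, 'cy': 235.14476379777687, 'pose': array([[-7.95683225e-03,  9.83236485e-01, -1.82161201e-01,
         3.41786783e+02],
       [-9.99918063e-01, -9.65009588e-03, -8.41093524e-03,
        -4.35614466e+00],
       [-1.00278115e-02,  1.82079351e-01,  9.83232705e-01,
         1.15471743e+03],
       [ 0.00000000e+00,  0.00000000e+00,  0.00000000e+00,
         1.00000000e+00]])}
scene {'fx': 433.2156933775862, 'fy': 433.2156933775862, 'cx': 306.12877804489824, 'cy': 236.38850161112353, 'pose': array([[-2.51736660e-01, -7.80472366e-01,  5.72268765e-01,
         1.01428949e+03],
       [ 9.67707696e-01, -1.95015571e-01,  1.59720824e-01,
         1.43315427e+02],
       [-1.30563696e-02,  5.93996475e-01,  8.04361684e-01,
         7.11691889e+02],
       [ 0.00000000e+00,  0.00000000e+00,  0.00000000e+00,
         1.00000000e+00]])}
{'fx': 342.5686126144777, 'fy': 342.5686126144777, 'cx': 321.39467008455506, 'cy': 241.17895763051902, 'tool_from_camera': array([[ 9.09995044e-04,  9.52355371e-01,  3.04989213e-01,

[... 275 characters left out ...]
+00]])}
{'time_s': 0.1, 'qpos': array([-1.21802063e+00,  4.23774683e-01,  1.63060056e+00,  2.89623458e-05,
        1.08858729e+00, -1.89833286e-02]), 'dq': array([ 0.0024448 , -0.00182307, -0.00366722,  0.0010632 , -0.00125279,
       -0.00051432]), 'tau': array([-9.35460994e-04, -5.45615101e+01, -2.74325734e+01,  6.44782651e-02,
        1.87880028e-02, -3.12550173e-05]), 'tool_pos': array([ 226.94005469, -581.92855829,  301.97805818]), 'orientation': array([ 9.82775099e-01,  1.84804315e-01, -1.01136285e-04, -6.77550328e-04]), 'force': array([ 0.79273569, -0.28931829, -0.52005288]), 'wrist_torque': array([ 0.00233498,  0.03912241, -0.00648039]), 'grip_force': 0.0, 'width': 87.52045939939049}
```

View pics/top0.png

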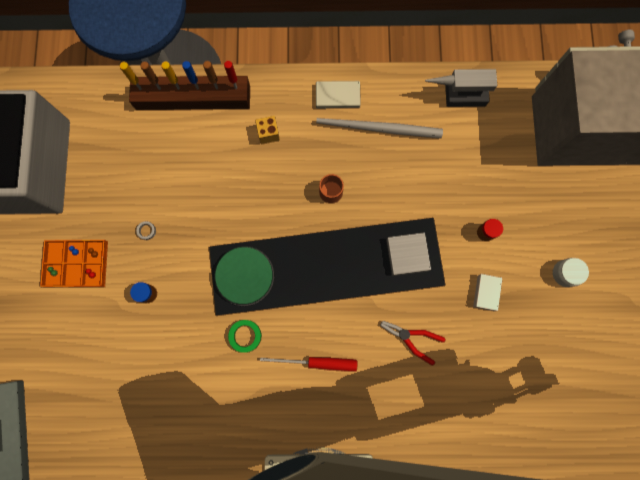

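View pics/scene0.png

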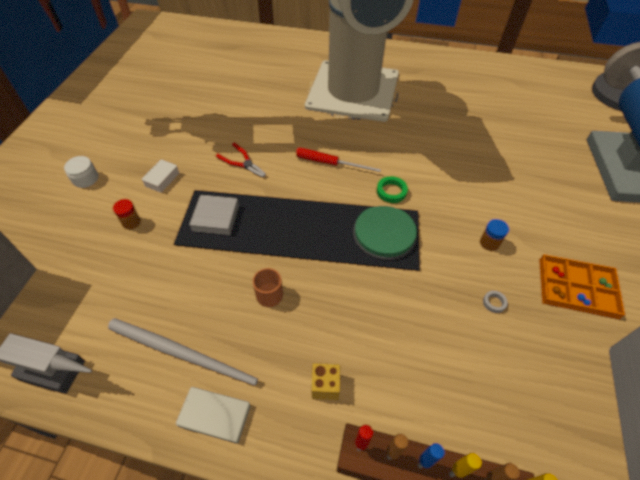

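The top view has robot-ahead pointing up. Stand (244,275), steel block (409,254), brick (488,292), red jar (492,230), cup (331,188), ring (145,231), blue jar (141,292). The scene view agrees. I'll get rough positions from the top view, then refine each with the wrist camera straight above.

```bash
cat > h.py <<'E'
from station import env, set_gripper, viewer, workorder
import cv2, numpy as np
from scipy.spatial.transform import Rotation as Rot
def q(a): return [np.cos(a/2),np.sin(a/2),0,0]
def shot(name):
    s=env.read_state(); p=viewer.camera_params(name); im=viewer.camera(name)
    if name=="wrist":
        T=np.eye(4); T[:3,:3]=Rot.from_quat(s["orientation"]).as_matrix(); T[:3,3]=s["tool_pos"]
        p["pose"]=T@p["tool_from_camera"]
    return im,p
def cast(uv,p,z):
    uv=np.atleast_2d(np.asarray(uv,float)).reshape(-1,2)
    d=np.c_[(uv[:,0]-p["cx"])/p["fx"],-(uv[:,1]-p["cy"])/p["fy"],-np.ones(len(uv))]@p["pose"][:3,:3].T
    o=p["pose"][:3,3]; return (o+d*((z-o[2])/d[:,2])[:,None])[:,:2]
def proj(P,p):
    c=p["pose"][:3,:3].T@(np.asarray(P,float)-p["pose"][:3,3])
    return np.array([p["cx"]-p["fx"]*c[0]/c[2],p["cy"]+p["fy"]*c[1]/c[2]])
def blob(mask,near,minA=40):
    """biggest contour near a pixel"""
    cs,_=cv2.findContours(mask.astype(np.uint8),cv2.RETR_EXTERNAL,cv2.CHAIN_APPROX_NONE)
    cs=[c for c in cs if cv2.contourArea(c)>minA]
    return min(cs,key=lambda c:-cv2.pointPolygonTest(c,tuple(map(float,near)),True)) if cs else None
def lookat(xy,yaw,z=200):
    """TCP pose that puts the wrist camera straight above xy"""
    env.reach([xy[0]-84*np.cos(yaw),xy[1]-84*np.sin(yaw),z],q(yaw))
E
python3 - <<'E'
from h import *
im,p=shot("top"); hsv=cv2.cvtColor(im,cv2.COLOR_BGR2HSV)
for n,uv in dict(brick=(488,292),jar=(492,228),cup=(331,188),cupwall=(340,195),ring=(137,231),blue=(141,292),stand=(244,275),board=(320,270),block=(409,254),wood=(440,180)).items():
    print(n,hsv[uv[1],uv[0]])
pts=dict(brick=((488,290),25),jar=((493,228),55),cup=((331,186),55),ring=((145,231),14),blue=((141,292),55),stand=((244,275),30),block=((409,254),32))
for n,(uv,z) in pts.items(): print(n,cast(uv,p,z).round(0))
m=((hsv[...,2]<45)|((hsv[...,0]>60)&(hsv[...,0]<95)&(hsv[...,1]>80)));m[:215]=0;m[318:]=0;m[:,:205]=0;m[:,450:]=0
c=cv2.convexHull(blob(m,(330,265))); r=cv2.minAreaRect(c); b=cast(cv2.boxPoints(r),p,8); print(r,b.round(1),b.mean(0),[np.linalg.norm(b[i]-b[i-1]) for i in range(4)])
E
```

```text
brick [ 32  43 212]
jar [  1 235 190]
cup [  9 196 100]
cupwall [ 10 196  87]
ring [ 18  57 156]
blue [108 219 140]
stand [ 65 130  98]
board [30  9 27]
block [ 18  53 168]
wood [ 17 161 193]
brick [[ 432. -355.]]
jar [[ 557. -364.]]
cup [[650. -31.]]
ring [[566. 371.]]
blue [[431. 359.]]
stand [[467. 153.]]
block [[ 508. -193.]]
((325.4144592285156, 266.0111389160156), (68.16175079345703, 230.09439086914062), 82.56858825683594) [[ 530.3  237.2]
 [ 590.9 -256.1]
 [ 444.4 -267.6]
 [ 386.1  214.5]] [487.9276309  -18.00796794] [np.float64(146.04097178097066), np.float64(497.0239992218207), np.float64(146.94155414359545), np.float64(485.68347346915357)]
```

Run:
```python
from h import *
import pickle
R=dict(brick=(432,-355),jar=(557,-364),block=(508,-193),cup=(650,-31),stand=(467,153),ring=(566,371))
D={}
for n,xy in R.items():
    try: lookat(xy,0.12)
    except env.IKError as e: print(n,"IK",e); continue
    im,p=shot("wrist"); D[n]=(im,p); print(n,env.read_state()["time_s"],proj([*xy,20],p).round(0),env.read_state()["qpos"].round(2))
pickle.dump(D,open("d.pkl","wb"))
t=[cv2.resize(v[0],(266,200)) for v in D.values()]
while len(t)<6:t.append(t[0]*0)
cv2.imwrite("pics/m1.png",np.vstack([np.hstack(t[:3]),np.hstack(t[3:])]))
```

```text
brick 1.25 [319. 132.] [-0.83  0.4   1.96 -0.    0.77  0.62]
jar 1.8667 [321. 131.] [-0.69  0.52  1.75 -0.    0.87  0.76]
block 2.6583 [319. 133.] [-0.47  0.36  2.03 -0.    0.74  0.98]
cup 3.575 [320. 130.] [-0.1   0.48  1.83 -0.    0.84  1.36]
stand 4.6417 [321. 134.] [ 0.33  0.29  2.16 -0.    0.69  1.78]
ring 5.6417 [319. 130.] [ 0.62  0.52  1.75 -0.    0.87  2.07]
```

View pics/m1.png

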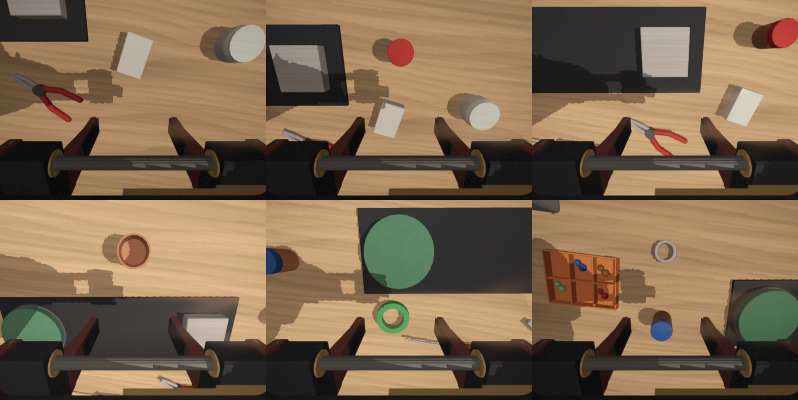

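The wrist montage shows each target clear near full-resolution (320,131), with nothing close enough to obstruct the fingers. I'll segment them now.

Run:
```python
from h import *
import pickle
D=pickle.load(open("d.pkl","rb")); out={}
def mk(n,im):
    hsv=cv2.cvtColor(im,cv2.COLOR_BGR2HSV).astype(int);h,s,v=hsv[...,0],hsv[...,1],hsv[...,2]
    m={"brick":(s<70)&(v>120),"block":(s<70)&(v>90),"jar":((h<6)|(h>172))&(s>150),"cup":(h<13)&(s>90)|(h>172)&(s>90),"stand":(h>45)&(h<95)&(s>70),"ring":(s<75)&(v>70)}[n]
    m=m.copy(); m[290:]=0; return m
Z=dict(brick=25,block=32,jar=55,cup=55,stand=30,ring=14); vis=[]
for n,(im,p) in D.items():
    m=cv2.morphologyEx(mk(n,im).astype(np.uint8),cv2.MORPH_OPEN,np.ones((3,3)))
    c=blob(m,(320,131)); w=cast(cv2.convexHull(c),p,Z[n]).astype(np.float32)
    if n in("brick","block"):
        r=cv2.minAreaRect(w); b=cv2.boxPoints(r); ctr=r[0]; e=b[1]-b[0]; print(n,np.round(ctr,1),np.round(r[1],1),"ang of side w",round(np.degrees(np.arctan2(*(b[2]-b[1])[::-1])),1), round(np.degrees(np.arctan2(*e[::-1])),1))
        out[n]=(ctr,b)
    else:
        ctr,ax,a=cv2.fitEllipse(w); print(n,np.round(ctr,1),np.round(ax,1),"encl",cv2.minEnclosingCircle(w)); out[n]=(ctr,None)
    o=im.copy();cv2.drawContours(o,[c],-1,(255,0,255),1);vis.append(o[10:260,190:450])
s,b=np.array(out["stand"][0]),np.array(out["block"][0]); d=s-b
print("dist",np.linalg.norm(d),"yaw",np.arctan2(-d[0],d[1]),"mid",(s+b)/2)
cv2.imwrite("pics/m2.png",np.vstack([np.hstack(vis[:3]),np.hstack(vis[3:])]))
```

```text
brick [ 430.  -357.5] [45.2 68.9] ang of side w 78.5 -11.5
jar [ 560.2 -365.5] [39.1 39.6] encl ((560.1283569335938, -365.4588623046875), 19.924091339111328)
block [ 511.6 -193.3] [79.4 79.2] ang of side w 7.0 -83.0
cup [654.  -31.3] [50.4 51.2] encl ((653.9231567382812, -31.2894229888916), 25.684276580810547)
stand [469.3 154.4] [117.6 118.1] encl ((469.3500061035156, 154.49493408203125), 59.255821228027344)
ring [570.6 370.5] [39.  39.2] encl ((570.6187133789062, 370.38702392578125), 19.67945671081543)
dist 350.26695618013275 yaw 0.12094743751399428 mid [490.47317505 -19.40583038]
```

View pics/m2.png

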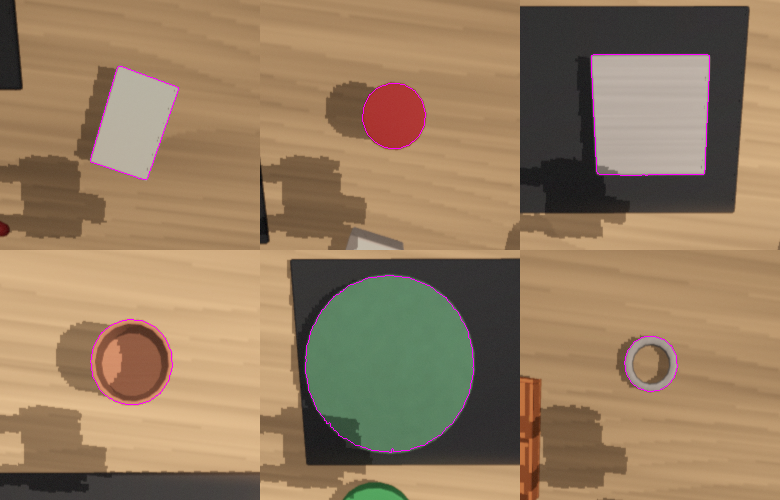

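Run:
```python
from h import *
lookat((570.6,370.4),0.12-np.pi); env.hold(.3)
im,p=shot("wrist"); hsv=cv2.cvtColor(im,cv2.COLOR_BGR2HSV).astype(int)
m=((hsv[...,1]<75)&(hsv[...,2]>70)); m[290:]=0
c=blob(cv2.morphologyEx(m.astype(np.uint8),cv2.MORPH_OPEN,np.ones((3,3))),(320,131))
w=cast(cv2.convexHull(c),p,14).astype(np.float32); e=cv2.fitEllipse(w); print(e)
d=(np.array([570.6,370.5])-e[0])/2
c,s=np.cos(.12),np.sin(.12); print("bias in tool-x/(world-left) axes at yaw .12:",d@[c,s],d@[-s,c],env.read_state()["time_s"])
```

```text
((570.5162963867188, 370.5596923828125), (38.806671142578125, 39.07380676269531), 165.4854736328125)
bias in tool-x/(world-left) axes at yaw .12: 0.03797788160650021 -0.03464172872745208 8.7333
```

```bash
cat >> h.py <<'E'
yb=0.1209; B=np.array([490.5,-19.4]); Rb=np.array([[np.cos(yb),-np.sin(yb)],[np.sin(yb),np.cos(yb)]])
def pick(xy,yaw,z,up=200):
    set_gripper(88); env.reach([*xy,up],q(yaw)); env.move_l([*xy,z+15],rate=150); env.move_l([*xy,z],rate=60,f_stop=15)
    set_gripper(0); s=env.read_state(); print("grip",s["width"],s["grip_force"],s["tool_pos"].round(1))
    env.move_l([*xy,up],rate=150); print("width up",env.read_state()["width"])
def place(xy,yaw,z,up=200):
    env.reach([*xy,up],q(yaw)); env.move_l([*xy,z+10],rate=150); hit=env.move_l([*xy,z-2],rate=15,f_stop=5)
    s=env.read_state(); print("hit",hit,s["tool_pos"].round(1),s["force"].round(1))
    set_gripper(88); env.hold(.2); env.move_l([*xy,z+15],rate=80); env.move_l([*xy,up],rate=150); print("t",env.read_state()["time_s"])
E
python3 - <<'E'
from h import *
pick((430,-357.5),-0.2007,84)
place((469.3,154.4),yb,114)
lookat((469.3,154.4),yb)
im,p=shot("wrist"); cv2.imwrite("pics/b1.png",im)
hsv=cv2.cvtColor(im,cv2.COLOR_BGR2HSV).astype(int)
m=((hsv[...,1]<70)&(hsv[...,2]>120)); m[290:]=0
c=blob(m,(320,131)); r=cv2.minAreaRect(cast(cv2.convexHull(c),p,55).astype(np.float32)); print(r)
E
```

```text
grip 45.479951790758726 30.000101923942566 [ 430.  -357.5   84.1]
width up 45.69437665697539
hit True [469.3 154.4 114. ] [-0.2 -0.6  3.4]
t 19.6833
((469.3238525390625, 154.12791442871094), (69.8798599243164, 46.30110168457031), 6.9820966720581055)
```

View pics/b1.png

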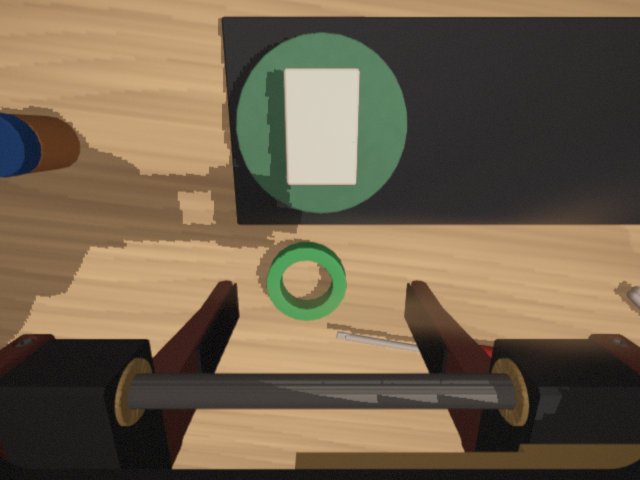

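The brick sits centred and square on the stand (pixels 285–358, 69–184). Next are the ring, the jar and the cup.

Run:
```python
from h import *
pick((570.6,370.5),yb,82)
place((469.3,154.2),yb,137)
lookat((469.3,154.2),yb); im,p=shot("wrist"); cv2.imwrite("pics/r1.png",im)
```

```text
grip 39.34351083233478 30.000131651759148 [570.6 370.5  82. ]
width up 39.18244474466779
hit True [469.3 154.2 136.9] [-0.8 -1.1  5.6]
t 28.5
```

View pics/r1.png

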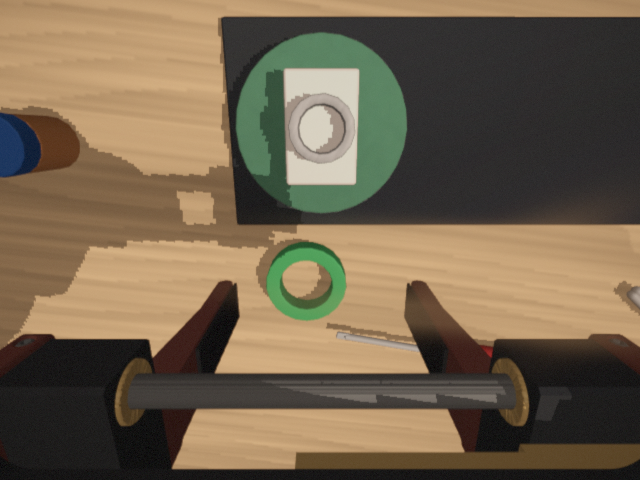

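The ring, centred at (321,128), lies flat on the middle of the brick, which is unmoved.

Run:
```python
from h import *
pick((560.2,-365.5),yb,96)
place(B,yb,104)
pick((654,-31.3),yb,96)
g=B+Rb@[121,175]; print(g)
place(g,yb,96)
out=[]
for n,xy,z in(("jar",B,63),("cup",g,55)):
    lookat(xy,yb); im,p=shot("wrist"); out.append(cv2.resize(im,(400,300)))
    hsv=cv2.cvtColor(im,cv2.COLOR_BGR2HSV).astype(int);h,s=hsv[...,0],hsv[...,1]
    m=(((h<13)|(h>172))&(s>(150 if n=="jar" else 90))).astype(np.uint8); m[290:]=0
    c=blob(cv2.morphologyEx(m,cv2.MORPH_OPEN,np.ones((3,3))),(320,131))
    e=cv2.fitEllipse(cast(cv2.convexHull(c),p,z).astype(np.float32)); print(n,e,"board frame",Rb.T@(np.array(e[0])-B))
env.reach([300,-400,300],q(-.5)); im,_=shot("top"); im2,_=shot("scene")
cv2.imwrite("pics/f.png",np.vstack([np.hstack(out),np.hstack([cv2.resize(im,(400,300)),cv2.resize(im2,(400,300))])]))
print(env.read_state()["time_s"])
```

```text
grip 40.09521351577179 29.999952725800085 [ 560.3 -365.5   96. ]
width up 40.08232712917237
hit True [490.5 -19.4 104. ] [ 0.5 -0.1  5.4]
t 38.7417
grip 52.3009911955375 30.000096391886473 [654.1 -31.3  96.1]
width up 52.58408980823382
[589.5107645 168.9158743]
hit True [589.4 169.   96.1] [-0.7 -0.6  3.8]
t 46.575
jar ((490.3927001953125, -19.285879135131836), (39.9190788269043, 40.3009033203125), 13.073084831237793) board frame [-0.09275294  0.12622881]
cup ((589.4003295898438, 169.05433654785156), (50.77227783203125, 50.98063278198242), 2.858180046081543) board frame [120.90707055 175.15077062]
50.85
```

View pics/f.png

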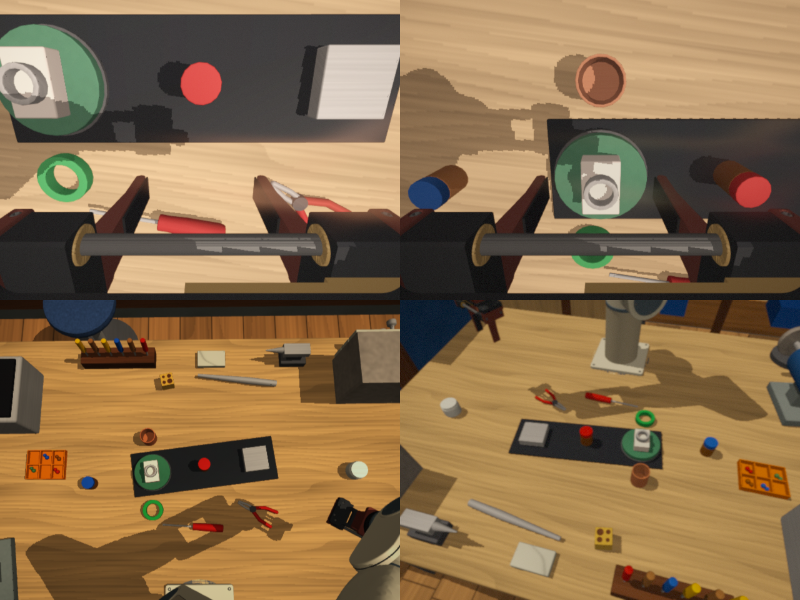

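The jar stands mid-board at (200,83), the cup stands straight behind the stand at (600,80), the ring and brick are still in place, and the blue jar is untouched. I'm handing in.

```bash
python3 -c "
from h import *
print(workorder.sign_off())"
```

```text
the job is handed in; nothing more can be done
None
```

The job is handed in at about 51 s of the 96 s allowed: brick and ring are centred on the stand, the red-capped jar is midway between stand and block, and the cup is behind the stand about 2 cm (20 mm) from the board. The blue-capped jar was left alone and nothing is gripped; sign-off returned no verdict.

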